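Clamp the block in the drill jig and hold the bush slide at its mark

ROBOT

A 7-joint arm with a two-finger parallel gripper is mounted at the origin on a cart in front of the work surface, level with it; the furniture and walls round the work are solid. World frame = base frame: x ahead of the robot, y to its left, z up, the work surface at z = 0. Lengths are in m, angles in rad, forces in N, time in s.
With the tool pointing down it reaches from about 0.425 to 0.875 m from the base axis. Payload 4.7 kg.
Tool frame: the origin (TCP) lies midway between the tips of the shut fingers; the grasp point (between the pads) lies ctrl.grasp_offset behind it (ctrl.grasp_offset is the distance from the TCP to the grasp point, in m); z points along the fingers, y is the line along which they close (so a half turn about z gives the same grasp; the last joint's range is limited). The gripper opens to 87 mm and grips with 3 to 60 N. Pads are 19 mm wide; open, the fingers measure 117 mm over their backs; the gripper's body (75 mm by 190 mm) begins 51 mm behind the grasp point.
Start: joints at [1.209, 0.321, -0.07, 1.45, 0.023, 1.371, -0.057], TCP at [0.239, -0.605, 0.223] pointing down, gripper open.
Joint ranges: [-2.86, 2.86], [-0.3, 2.09], [-1.38, 1.24], [0.06, 2.45], [-1.56, 4.7], [0.09, 2.05], [-2.69, 2.69]. Speed limits (rad/s): [2.57, 2.57, 3.14, 3.14, 3.14, 3.14, 3.14].

INTERFACE

Orientations are given as a rotation vector (axis times angle).
In Python, from bench import ctrl gives the robot as it stands. The module is installed in compiled form; this text tells all that it offers.
- The arm moves only by the tool jog_arm, never from a script. Its argument "moves" is one flat list of numbers, 7 for each row, row after row: the shift along the tool's x, y, z in units of 30 cm (1.0 is 30 cm), then the turn, a rotation vector about the tool's x, y, z in units of 60 degrees (1.0 is 60 degrees), then the gripper's target within -1 to 1 (fully open at 1, half-way at 0, shut at -1). In form: [x, y, z, wx, wy, wz, fingers, x, y, z, wx, wy, wz, fingers, ...]. A call has exactly 8 rows; each row is the pose to reach, as a shift and turn from the pose commanded when the call began, along the tool's axes at that moment; what a row does not reach only later rows make up. A row lasts 1/8 s, in which the tool goes at most 62.5 mm and 10.7 degrees, less where a joint would pass 70% of its speed; a pose out of reach is approached as far as the arm can. A call with a number of a shift or a turn outside -1 to 1 is refused whole. A call with a gripper value outside its range is refused whole. The fingers move at their own pace and stop on an object; "newtons" is the grip in N (left out, the last holds). Time passes only in rows, so rows that repeat a pose let the fingers close, or fill a call up. It gives the time, the measured TCP pose, the force, the opening and the grip force at its end, in the units of the state.
- ctrl.get_state(): the state, without advancing time (a new reading comes with each control period).
- ctrl.get_image(name): name is "scene" or "side" or "wrist"; returns a dict with "pixels" (400x640x3 uint8, red, green, blue), "fx", "fy", "cx", "cy" (pixels), "xyz" and "rotation" of the camera in the world; the wrist camera has in their place "tool_from_camera" (4x4, takes a point from camera to tool coordinates, whose origin is the TCP and whose axes are the flange's). Camera axes: x right, y up, looking along -z (the intrinsics and any distortion apply to the point x, -y, -z); pixel columns grow to the right and rows downward; lengths in m; the calibration is good to about 2 mm. A picture is of the moment at which its call begins: read the wrist's pose just before it. There is no depth.
- ctrl.close_job(): hands the job in; it is judged then, once.
The state is a dict: "time": time; "joint_positions": joint angles; "qd": joint speeds; "joint_torque": joint torques, N m; "position": TCP position; "tool_rot": TCP orientation; "ft_force": force on the tool from outside, world axes, zero at the start; "torque": the same for the moment, N m; "grip_width": opening from 0.0 (shut) to 1.0 (fully open); "grip_force": force on a finger pad.
Only numpy, scipy, OpenCV 4.12 (cv2) and the standard library are available. Lean on these libraries where they do the work, as an engineer would, in place of code of your own. Each camera call takes 0.05 s, during which the arm holds its last target. There are 200 camera calls.

TASK

The hardwood block lying in the nest of the drill jig is to be drilled. First swing the clamp arm over centre, down onto the block, so that it stays clamped; then take the wooden grip of the spring-return slide, pull the slide out until its pointer stands opposite the pointed index mark on the side rail, and keep holding it there: the job ends with the gripper still holding the slide at the mark (it springs back if let go). Leave the index mark, the two thread spools and the wax block beside the jig where they are.

Things in the scene. Friction and masses are not known exactly. Their poses are not given: they have to be found in the camera images.
- jig: Drill jig, fixed to the table: plywood base 15 mm high. Origin on the table under the centre of the block nest; the base reaches 165 mm to -x (front, towards the robot), 140 mm to +x, 90 mm to -y, 115 mm to +y. All else on it is below 58 mm except the clamp (stand 66 mm high at y = 85 mm) and the slide's grip. The slide's 24 mm wide bar lies along x at y = -24 mm, its top at z = 48 mm.
- clamp (a joint): Hinge of the clamp arm, rad. 0 = level, rubber pad on the block; grows as it opens; starts at 1.6 to 1.74, leaning away from the block to the jig's +y; stop at 2.0. Balances at about 1.5; its weight (0.4 kg) works against hinge friction and damping, so it stays put near upright. Pushed below about 1.1 it falls onto the block in a second or two and stays, pressing with 2 to 4 N.
- clamp_hinge (a point): Centre of the clamp's hinge pin, in the jig's frame at (0, 85, 58) mm; the pin lies along x. Axes as the jig's.
- clamp_knob (a point): Centre of the black ball knob, 24 mm diameter, at the end of the clamp arm. Clamped, it lies 92 mm to -y and 16 mm above the hinge; it turns about the hinge with the arm. Pushing it to the jig's -y with about 2 to 5 N swings the arm over.
- slide (a joint): Travel of the spring-return bar slide, m: 0 = home, grows as it is pulled to the jig's -x (towards the robot), stop at 0.060. The spring pulls back with 3 N at home plus 0.1 N per mm (5 to 7.5 N at the mark).
- slide_grip (a point): Point on the slide's upright wooden grip, 18 mm below its top: the grip is 14 mm (along the jig's x) x 26 mm (along y), its top 99 mm above the table and its foot, on the bar, 48 mm. Home: jig frame (-95, -24, 81) mm. Axes as the jig's. It can be pinched from above along x or y; a steel bridge 56 mm high stands 42 mm behind it (+x).
- pointer (a point): Tip of the steel pointer that sticks out of the slide to the jig's -y, 23 mm nearer the nest than the grip; 45 mm above the table. Axes as the jig's.
- index (a joint): Position of the index mark along its side rail, m, on the same scale as joint slide: the pointer is opposite the mark when slide = index. It is set somewhere from 0.022 to 0.045 and sits stiffly (12 N).
- mark (a point): Pointed tip of the small dark steel index block on the side rail (at the jig's y = -78 mm), facing the pointer; 45 mm above the table. The two tips are level and pass each other with about 1 mm between them. Axes as the jig's.
- block_center (a point): Centre of the dark hardwood block, 45 x 75 x 24 mm (long side along the jig's y), already lying loose in the nest on the jig's base, its top 39 mm above the table.
- nest (a point): Middle of the nest, at the height of the block's centre. Axes as the jig's.
- spool_n_center (a point): Centre of a spool of natural thread, 38 mm diameter x 36 mm high, standing loose on the table beside the jig; leave alone.
- spool_r_center (a point): Centre of a spool of rust thread, 34 mm diameter x 32 mm high, standing loose beside the jig; leave alone.
- wax_center (a point): Centre of a beeswax block, 30 x 46 x 18 mm, lying loose beside the jig; leave alone.
Mind the look-alikes: they are no part of the job. There is more than one size of the part that bears block_center; the job needs the largest.

How it is judged:
On the way, in this order (a step that is already met when the one before it is completed fails the run):
1. the clamp arm is swung down onto the block in its nest (value of joint clamp between -0.07 and 0.07 rad and contact force between clamp and block above 0.8 N and horizontal distance between block_center and nest below 0.005 m and z of block_center in the frame of nest below 0.003 m), for 0.3 s.
2. with the block still clamped, the slide is held with its pointer at the mark (value of joint clamp between -0.07 and 0.07 rad and contact force between clamp and block above 0.8 N and x of pointer in the frame of mark between -0.004 and 0.004 m and contact force between the fingers and slide above 1.5 N), for 0.3 s.
At the end, for the whole second after the job is handed in: The clamp arm is level (within 0.07 rad) and presses on the block with more than 0.8 N, the block is in its nest (within 5 mm sideways, 3 mm in height); the fingers hold the slide (contact above 1.5 N) at rest with its pointer within 4 mm of the index mark along the slide (all of step 2 and horizontal distance between block_center and nest below 0.005 m and z of block_center in the frame of nest below 0.003 m and velocity of joint slide between -0.01 and 0.01 m/s); the arm keeps its last pose, push and grip.
It fails at once if the index mark is shifted (over 3 mm) (distance of mark from where it was at the start of the episode above 0.003 m).
It fails at once if a spool or the wax block is disturbed (over 20 mm) (distance of any of spool_n_center, spool_r_center, wax_center from where it was at the start of the episode above 0.02 m).
It also fails if it takes over 45 s, if anything falls off the work surface, if the arm or the gripper's body presses on something with over 40 N, if the wrist force passes 120 N, or if a joint passes its speed limit or range.

## Working session

There is one attempt and no reset: what is moved stays moved. The work goes in short steps, Python scripts to look and compute and a tool call to move; the robot and the scene stay as the last step left them, time stands still between calls to the robot, and variables do not carry over. Pictures are saved under pics/ and viewed, at most 10 in all, crops included, and the job is handed in when it is done.

Besides the shell and the picture viewer there is one more tool, called after "Emit:" as name(argument=value, ...), one argument or row to a line, values as JSON. jog_arm: Moves the arm, as the interface text tells. Its arguments: {"type":"object","properties":{"moves":{"type":"array"},"newtons":{"type":"number"}},"required":["moves"]}

```bash
mkdir -p pics; cat > h.py <<'E'
import numpy as np, cv2, json
from scipy.spatial.transform import Rotation as R
from bench import ctrl
def snap(name,fn):
    s=ctrl.get_state(); im=ctrl.get_image(name)
    cv2.imwrite(f'pics/{fn}.png',im['pixels'][:,:,::-1])
    d={k:np.array(v).tolist() for k,v in im.items() if k!='pixels'}
    if name=='wrist':
        T=np.eye(4);T[:3,:3]=R.from_rotvec(s['tool_rot']).as_matrix();T[:3,3]=s['position']
        C=T@np.array(im['tool_from_camera']);d['xyz']=C[:3,3].tolist();d['rotation']=C[:3,:3].tolist()
    json.dump(d,open(f'pics/{fn}.json','w'));return im['pixels']
def cam(fn):
    d=json.load(open(f'pics/{fn}.json'));M=np.array(d['rotation'])
    if M.shape!=(3,3): M=R.from_rotvec(M).as_matrix() if M.size==3 else R.from_quat(M).as_matrix()
    return d,M,np.array(d['xyz'])
def ray(fn,u,v):
    d,M,o=cam(fn);r=M@np.array([(u-d['cx'])/d['fx'],-(v-d['cy'])/d['fy'],-1]);return o,r
def onz(fn,u,v,z):
    o,r=ray(fn,u,v);return o+r*(z-o[2])/r[2]
def proj(fn,p):
    d,M,o=cam(fn);c=M.T@(np.array(p)-o);return [d['cx']+d['fx']*c[0]/-c[2],d['cy']+d['fy']*c[1]/c[2]]
def tri(*obs):
    A=np.zeros((3,3));b=np.zeros(3)
    for f,u,v in obs:
        o,r=ray(f,u,v);r/=np.linalg.norm(r);P=np.eye(3)-np.outer(r,r);A+=P;b+=P@o
    return np.linalg.solve(A,b)
E
python3 - <<'E'
from h import *
a=snap('scene','s0');b=snap('side','d0')
print(open('pics/s0.json').read(),open('pics/d0.json').read())
s=ctrl.get_state();print(s,ctrl.grasp_offset)
E
```

```text
{"fx": 422.5299444679411, "fy": 422.5299444679411, "cx": 321.07053452187546, "cy": 202.21230418803466, "xyz": [-0.09588253537199602, 0.46986745860501494, 0.5154123356105991], "rotation": [0.6393130809493603, -1.126825652733592, -1.903247336817855]} {"fx": 417.0414966802065, "fy": 417.0414966802065, "cx": 313.6827447194634, "cy": 197.73532324204132, "xyz": [0.31766249058417245, -0.5592650728175549, 0.5890428118029243], "rotation": [0.9086702231047435, -0.17832466964696805, -0.40968224323315594]}
{'time': 0.1, 'joint_positions': array([ 1.20911547,  0.32175232, -0.07010712,  1.45157669,  0.02262267,
        1.37076959, -0.05690611]), 'qd': array([-1.19265675e-03, -3.87500362e-03,  1.34544968e-03, -2.70264591e-03,
       -2.43969468e-04, -5.87002754e-04, -8.72281171e-05]), 'joint_torque': array([ 1.03147729e-04, -4.92572379e+01, -4.05478142e-01, -3.13398743e+01,
       -6.39546057e-02,  3.95421311e-02,  4.93303412e-05]), 'position': array([ 0.23832772, -0.60419777,  0.22155692]), 'tool_rot': array([-3.08465232e+00, -5.86571362e-01,  6.69493575e-04]), 'ft_force': array([-0.56054515,  0.39201631,  0.44081756]), 'torque': array([-0.00430234, -0.01233179,  0.03168797]), 'grip_force': 0.0, 'grip_width': 0.9997293558861804} 0.0187
```

View pics/s0.png

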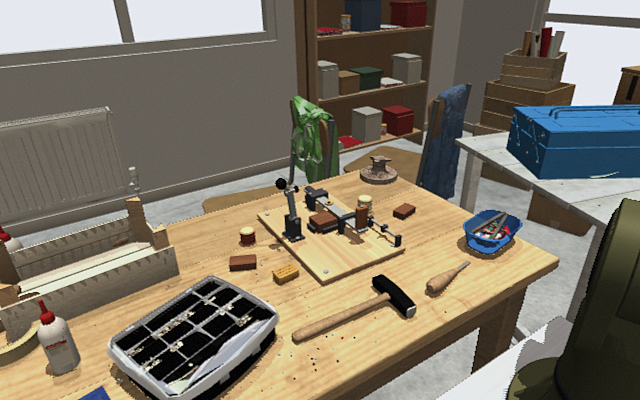

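View pics/d0.png

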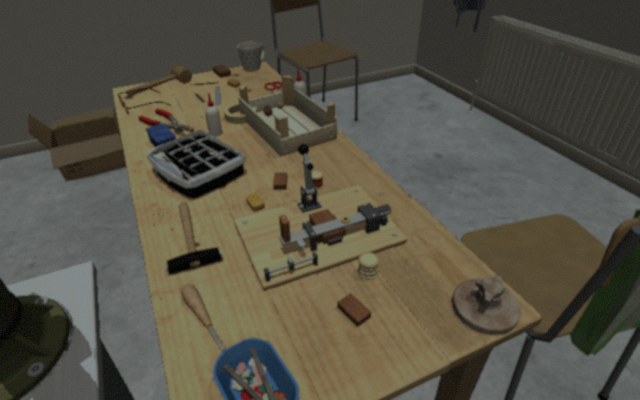

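The scene image shows the jig at about (330,230), with the clamp knob near (281,184) and the grip near (362,215). The side image shows the jig at about (320,235), the knob at (304,149), the grip at (285,228) and the side rail with its mark at about (291,266). Next I'll enlarge both.

```bash
python3 - <<'E'
from h import *
a=cv2.imread('pics/s0.png')[165:290,215:415];b=cv2.imread('pics/d0.png')[135:290,225:415]
a=cv2.resize(a,(800,500),interpolation=cv2.INTER_CUBIC);b=cv2.resize(b,(760,620),interpolation=cv2.INTER_CUBIC)[20:]
cv2.imwrite('pics/s0c.png',a);cv2.imwrite('pics/d0c.png',b)
z=.015
for n,l in (('s0',[(257,217),(322,282),(404,247)]),('d0',[(234,217),(267,283),(405,241),(363,187)])):
  for p in l: print(n,p,onz(n,*p,z).round(4))
E
```

```text
s0 (257, 217) [0.7203 0.1383 0.015 ]
s0 (322, 282) [0.4314 0.1411 0.015 ]
s0 (404, 247) [ 0.4319 -0.0623  0.015 ]
d0 (234, 217) [0.4381 0.1432 0.015 ]
d0 (267, 283) [ 0.4401 -0.0628  0.015 ]
d0 (405, 241) [ 0.7241 -0.0796  0.015 ]
d0 (363, 187) [0.7413 0.1157 0.015 ]
```

View pics/s0c.png

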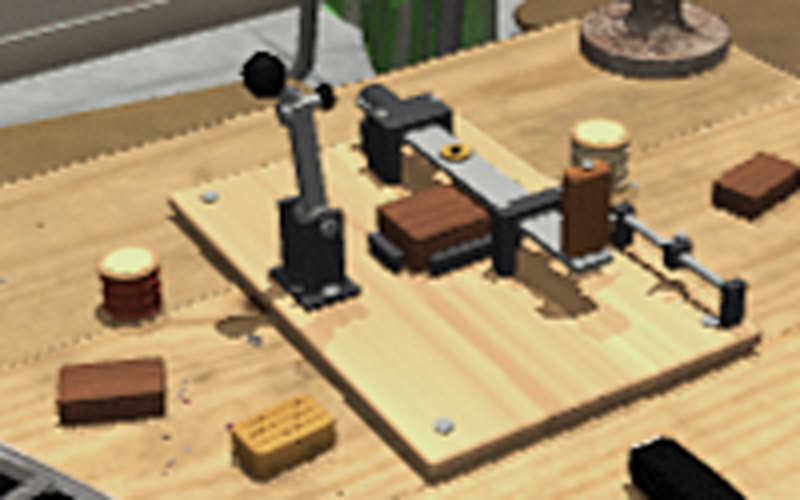

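View pics/d0c.png

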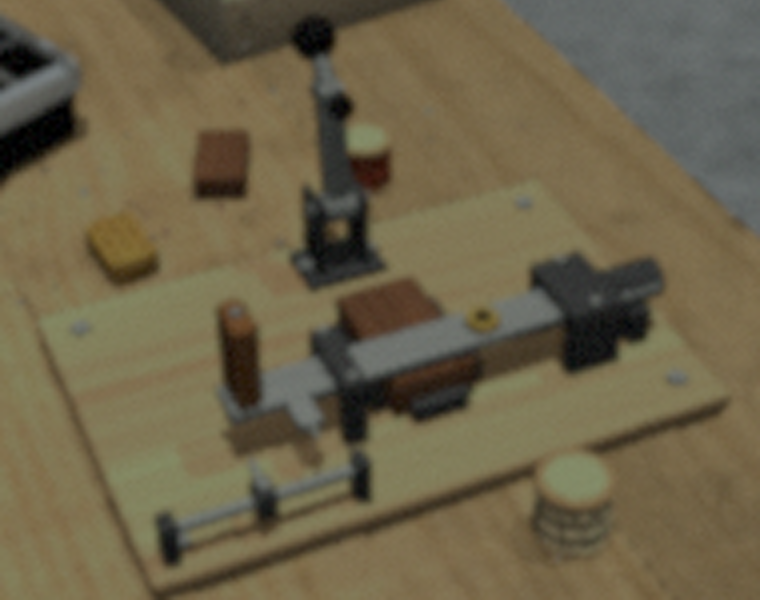

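The nest holds the block at s0 crop (435,230), i.e. pixel (324,222). The loose dark blocks at s0 (243,263) and (404,211) are look-alikes lying off the jig. The index mark tip is at d0 crop (260,470) and the pointer tip at (316,432).

```bash
cat > fit.py <<'E'
from h import *
from scipy.optimize import least_squares
obs=[]
def S(x,y): return ('s0',215+x/4,165+y/4)
def D(x,y): return ('d0',225+x/4,140+y/4)
C=dict(fl=(-.165,.115,.015),fr=(-.165,-.09,.015),bl=(.14,.115,.015),br=(.14,-.09,.015),g=(-.095,-.024,.099))
obs=[('bl',S(170,200)),('fl',S(430,465)),('fr',S(757,337)),('g',S(588,168)),('fl',D(42,322)),('fr',D(158,584)),('br',D(727,400)),('bl',D(540,182)),('g',D(235,308))]
def W(q,p):
    c,s=np.cos(q[2]),np.sin(q[2]);return np.array([q[0]+c*p[0]-s*p[1],q[1]+s*p[0]+c*p[1],p[2]])
def inv(q,p):
    c,s=np.cos(q[2]),np.sin(q[2]);d=np.array(p)[:2]-q[:2];return np.array([c*d[0]+s*d[1],-s*d[0]+c*d[1],p[2]])
f=lambda q:np.concatenate([np.array(proj(o[0],W(q,C[k])))-o[1:] for k,o in obs])
r=least_squares(f,[.59,.03,0],loss='soft_l1');q=r.x
E
python3 - <<'E'
from fit import *
print(q,f(q).reshape(-1,2).round(1).tolist())
k=tri(S(265,74),D(313,36));print('knob',k,inv(q,k))
for n,o,z in (('mark',D(260,470),.045),('ptr',D(316,432),.045),('markS',S(678,240),.045)): print(n,inv(q,onz(*o,z)))
for t in (1.55,1.6,1.67,1.74):
  v=np.array([-.092,.016]);c,s=np.cos(t),np.sin(t)
  # opening: arm from -y rises up to +z then +y
  p=np.array([0,.085+c*v[0]+s*v[1],.058-s*v[0]+c*v[1]]);print(t,p,W(q,p))
for nm,p in dict(grip=(-.095,-.024,.081)).items(): print(nm,W(q,p))
s=ctrl.get_state();M=R.from_rotvec(s['tool_rot']).as_matrix();print(M.round(3))
E
```

```text
[ 0.59684547  0.0182147  -0.03270221] [[-0.4, -2.6], [-0.6, -1.0], [2.2, -2.2], [-0.1, -0.7], [-2.0, -1.9], [-2.7, 0.5], [1.4, -1.5], [-0.0, -1.3], [-0.3, 1.1]]
knob [0.59943816 0.12829442 0.14832197] [-0.0010079   0.11010563  0.14832197]
mark [-0.10292492 -0.07160791  0.045     ]
ptr [-0.07062309 -0.05918619  0.045     ]
markS [-0.10914647 -0.0745676   0.045     ]
1.55 [0.         0.09908342 0.15031282] [0.60008514 0.11724514 0.15031282]
1.6 [0.         0.10367953 0.14949358] [0.60023541 0.1218388  0.14949358]
1.67 [0.         0.11003311 0.14796301] [0.60044315 0.12818897 0.14796301]
1.74 [0.         0.11626407 0.14599181] [0.60064688 0.13441661 0.14599181]
grip [ 0.50111155 -0.00266631  0.081     ]
[[ 0.93   0.367 -0.001]
 [ 0.367 -0.93   0.002]
 [-0.    -0.002 -1.   ]]
```

Emit:
jog_arm(
  moves=[0.1,-0.06,-0.04,0,0,-0.07,-1,0.22,-0.13,-0.08,0,0,-0.15,-1,0.35,-0.2,-0.12,0,0,-0.22,-1,0.48,-0.27,-0.16,0,0,-0.3,-1,0.61,-0.35,-0.17,0,0,-0.38,-1,0.74,-0.42,-0.17,0,0,-0.45,-1,0.85,-0.49,-0.17,0,0,-0.52,-1,0.93,-0.53,-0.17,0,0,-0.58,-1],
  newtons=20,
)

```text
time: 1.1
position: [0.4409, -0.3524, 0.2734]
tool_rot: [-2.766, -1.49, 0.0]
ft_force: [-0.1, -0.3, -0.7]
grip_width: 0.174
grip_force: 0.0
```

```bash
cat > go.py <<'E'
from fit import *
import sys
s=ctrl.get_state();M=R.from_rotvec(s['tool_rot']).as_matrix()
p=np.array(eval(sys.argv[1]));d=M.T@(p-s['position'])/.3
c,sn=np.cos(q[2]),np.sin(q[2]);G=np.array([[sn,c,0],[-c,sn,0],[0,0,-1]]).T
G=np.column_stack([[-sn,c,0],[c,sn,0],[0,0,-1]])
w=R.from_matrix(M.T@G).as_rotvec()/np.deg2rad(60)
print(s['time'],s['position'].round(4),'d',d.round(3),'w',w.round(3),s['ft_force'].round(1))
E
python3 go.py "[.6,.195,.25]"
```

```text
1.1 [ 0.4409 -0.3524  0.2734] d [ 1.815 -0.561  0.078] w [-0.    -0.    -0.525] [-0.1 -0.3 -0.7]
```

Emit:
jog_arm(
  moves=[0.12,-0.04,0,0,0,-0.07,-1,0.25,-0.08,0,0,0,-0.14,-1,0.38,-0.12,0,0,0,-0.21,-1,0.51,-0.16,0,0,0,-0.28,-1,0.64,-0.2,0,0,0,-0.35,-1,0.77,-0.24,0,0,0,-0.42,-1,0.89,-0.28,0,0,0,-0.48,-1,1.0,-0.31,0,0,0,-0.525,-1],
)

```text
time: 2.1
position: [0.5285, -0.0498, 0.2739]
tool_rot: [2.257, 2.185, -0.0]
ft_force: [-0.3, -0.3, -1.4]
grip_width: 0.006
grip_force: 0.0
```

```bash
python3 go.py "[.6,.19,.25]"
```

```text
2.1 [ 0.5285 -0.0498  0.2739] d [0.807 0.212 0.079] w [0.    0.001 0.   ] [-0.3 -0.3 -1.4]
```

```bash
python3 - <<'E'
from h import *
snap('wrist','w0');print(proj('w0',[.5,0,.099]),proj('w0',[.49,-.05,.045]))
E
```

```text
[np.float64(294.9969796428116), np.float64(142.33490037912395)] [np.float64(293.2843814297359), np.float64(175.44549721698755)]
```

View pics/w0.png

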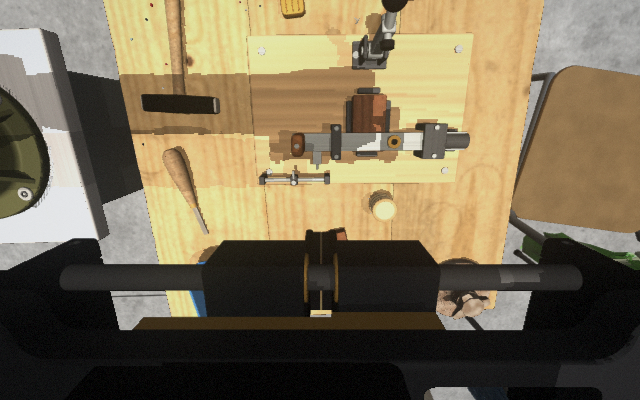

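The wrist view shows the grip top at (297,145), the pointer tip at (317,165), the mark at (294,172) with its tip up, and the clamp knob at (396,3).

```bash
python3 - <<'E'
from fit import *
for n,u,v,z in (('mark',293.5,171,.045),('ptr',317.5,166,.045),('grip',297,145,.099),('fl',249,36,.015),('bl',473,34,.015),('br',468,182,.015)): 
  p=onz('w0',u,v,z);print(n,p,inv(q,p))
im=cv2.imread('pics/w0.png')[130:195,250:350];cv2.imwrite('pics/w0c.png',cv2.resize(im,(800,520),interpolation=cv2.INTER_CUBIC))
E
```

```text
mark [ 0.49068354 -0.04367845  0.045     ] [-0.10408149 -0.06533116  0.045     ]
ptr [ 0.52462473 -0.03772928  0.045     ] [-0.07035296 -0.05827542  0.045     ]
grip [ 0.50218068 -0.00316162  0.099     ] [-0.09391525 -0.02446008  0.099     ]
fl [0.43932997 0.13418596 0.015     ] [-0.16122312  0.11075907  0.015     ]
bl [0.73703752 0.12688873 0.015     ] [0.13656384 0.1131997  0.015     ]
br [ 0.75347834 -0.074859    0.015     ] [ 0.1595923 -0.0879026  0.015    ]
```

View pics/w0c.png

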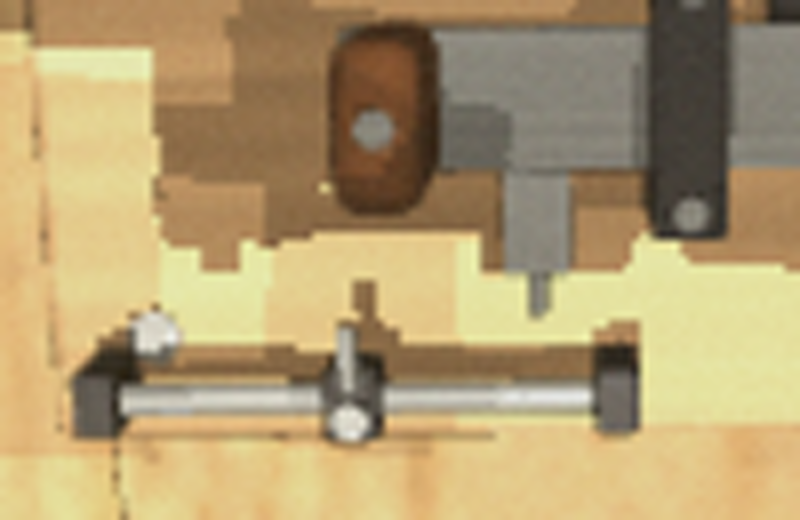

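Emit:
jog_arm(
  moves=[0.1,0.03,0,0,0,0,-1,0.22,0.06,0,0,0,0,-1,0.34,0.09,0,0,0,0,-1,0.46,0.12,0,0,0,0,-1,0.58,0.15,0,0,0,0,-1,0.7,0.18,0,0,0,0,-1,0.8,0.21,0,0,0,0,-1,0.82,0.22,0,0,0,0,-1],
)

```text
time: 3.15
position: [0.6026, 0.1941, 0.2735]
tool_rot: [-2.255, -2.185, -0.001]
ft_force: [-0.3, -0.6, -0.9]
grip_width: 0.005
grip_force: 0.0
```

```bash
python3 go.py "[.6,.19,.13]"; python3 go.py "[.6,.06,.13]"
```

```text
3.15 [0.6026 0.1941 0.2735] d [-0.015 -0.008  0.478] w [-0.001 -0.001  0.001] [-0.3 -0.6 -0.9]
3.15 [0.6026 0.1941 0.2735] d [-0.448  0.006  0.478] w [-0.001 -0.001  0.001] [-0.3 -0.6 -0.9]
```

Emit:
jog_arm(
  moves=[0,0,0.12,0,0,0,-1,0,0,0.25,0,0,0,-1,0,0,0.37,0,0,0,-1,0,0,0.47,0,0,0,-1,0,0,0.48,0,0,0,-1,-0.03,0,0.48,0,0,0,-1,-0.06,0,0.48,0,0,0,-1,-0.1,0,0.48,0,0,0,-1],
)

```text
time: 4.15
position: [0.6034, 0.1594, 0.1308]
tool_rot: [2.262, 2.178, 0.002]
ft_force: [-0.5, -0.4, -0.5]
grip_width: 0.004
grip_force: 0.0
```

Emit:
jog_arm(
  moves=[-0.04,0,0,0,0,0,-1,-0.07,0,0,0,0,0,-1,-0.1,0,0,0,0,0,-1,-0.13,0,0,0,0,0,-1,-0.16,0,0,0,0,0,-1,-0.19,0,0,0,0,0,-1,-0.22,0,0,0,0,0,-1,-0.24,0,0,0,0,0,-1],
)

```text
time: 5.15
position: [0.5998, 0.0871, 0.1292]
tool_rot: [2.264, 2.178, -0.002]
ft_force: [0.2, 0.7, -1.2]
grip_width: 0.005
grip_force: 0.3
```

```bash
python3 - <<'E'
from h import *
snap('side','d1')
a=cv2.imread('pics/d1.png')[120:290,225:415];cv2.imwrite('pics/d1c.png',cv2.resize(a,None,fx=3,fy=3))
print(ctrl.get_state()['position'])
E
```

```text
[0.60002196 0.08606522 0.12924418]
```

View pics/d1c.png

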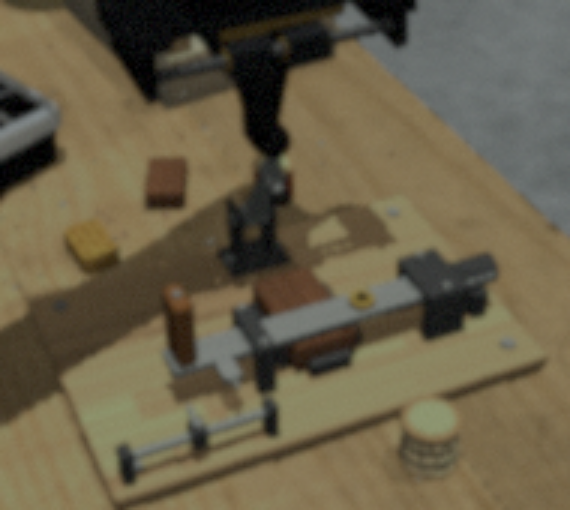

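The knob, at crop pixel (270,137), is touching the fingers and the arm has passed upright. I'll keep pushing.

Emit:
jog_arm(
  moves=[-0.02,0,0,0,0,0,-1,-0.04,0,0,0,0,0,-1,-0.06,0,0,0,0,0,-1,-0.08,0,0,0,0,0,-1,-0.1,0,0,0,0,0,-1,-0.12,0,0,0,0,0,-1,-0.13,0,0,0,0,0,-1,-0.13,0,0,0,0,0,-1],
)

```text
time: 6.2
position: [0.5986, 0.0489, 0.1295]
tool_rot: [2.263, 2.178, -0.0]
ft_force: [-0.4, 0.7, -0.1]
grip_width: 0.005
grip_force: 0.0
```

Emit:
jog_arm(
  moves=[0,0,-0.05,0,0,0,-1,0,0,-0.1,0,0,0,-1,0,0,-0.17,0,0,0,-1,0,0,-0.25,0,0,0,-1,0,0,-0.25,0,0,0,-1,0,0,-0.25,0,0,0,-1,0,0,-0.25,0,0,0,-1,0,0,-0.25,0,0,0,-1],
)

```text
time: 7.2
position: [0.5981, 0.0492, 0.2038]
tool_rot: [-2.262, -2.178, 0.002]
ft_force: [0.6, -0.1, -1.6]
grip_width: 0.003
grip_force: 0.0
```

```bash
python3 - <<'E'
from fit import *
snap('side','d2');snap('wrist','w2')
a=cv2.imread('pics/d2.png')[120:290,225:415];b=cv2.imread('pics/w2.png')
a=cv2.resize(a,None,fx=2,fy=2);cv2.imwrite('pics/d2c.png',np.vstack([cv2.copyMakeBorder(a,0,0,0,640-a.shape[1],0),b[:230]]))
print(q[:2],W(q,(0,-.007,.074)))
E
python3 go.py "np.append(W(q,(-.095,-.024,0))[:2],.13)"
```

```text
[0.59684547 0.0182147 ] [0.59661659 0.01121844 0.074     ]
7.3 [0.5983 0.0493 0.204 ] d [-0.185 -0.317  0.247] w [-0.001  0.    -0.005] [ 0.6 -0.1  0.5]
```

View pics/d2c.png

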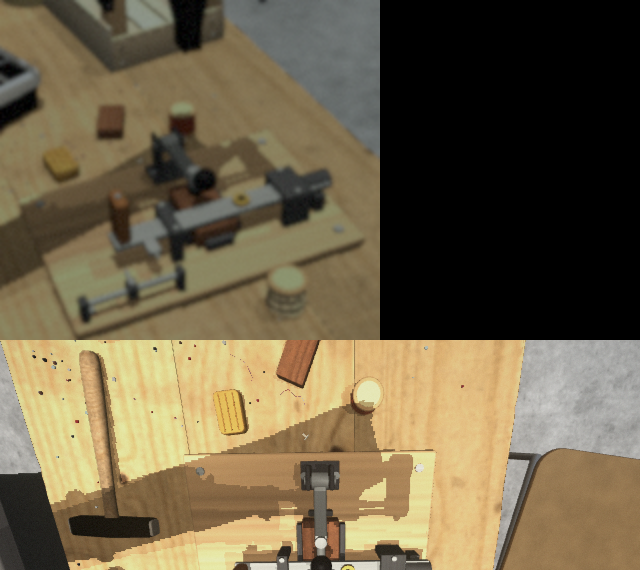

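Emit:
jog_arm(
  moves=[-0.05,-0.08,0,0,0,0,0,-0.1,-0.16,0,0,0,0,0,-0.15,-0.25,0,0,0,0,0,-0.185,-0.315,0,0,0,0,0,-0.185,-0.315,0.05,0,0,0,0,-0.185,-0.315,0.12,0,0,0,0,-0.185,-0.315,0.18,0,0,0,0,-0.185,-0.315,0.18,0,0,0,0],
)

```text
time: 8.3
position: [0.501, -0.002, 0.1485]
tool_rot: [-2.26, -2.178, 0.003]
ft_force: [0.8, -0.4, -0.4]
grip_width: 0.502
grip_force: 0.0
```

```bash
python3 - <<'E'
from fit import *
print('knob expected in d2',proj('d2',W(q,(0,-.007,.074))),'seen ~(327,210)')
E
python3 go.py "np.append(W(q,(-.095,-.024,0))[:2],.062)"
```

```text
knob expected in d2 [np.float64(327.0812310724378), np.float64(209.88732704755174)] seen ~(327,210)
8.3 [ 0.501  -0.002   0.1485] d [-0.002  0.001  0.288] w [-0.003 -0.001 -0.004] [ 0.8 -0.4 -0.4]
```

The knob is exactly where it should be when clamped. Next I descend, then close.

Emit:
jog_arm(
  moves=[0,0,0.06,0,0,0,0,0,0,0.12,0,0,0,0,0,0,0.18,0,0,0,0,0,0,0.24,0,0,0,0,0,0,0.28,0,0,0,0,0,0,0.29,0,0,0,0,0,0,0.29,0,0,0,-1,0,0,0.29,0,0,0,-1],
  newtons=30,
)

```text
time: 9.3
position: [0.5026, -0.0026, 0.0642]
tool_rot: [2.262, 2.178, 0.001]
ft_force: [-0.7, 0.7, 0.8]
grip_width: 0.355
grip_force: 0.0
```

Emit:
jog_arm(
  moves=[0,0,0,0,0,0,-1,0,0,0,0,0,0,-1,0,0,0,0,0,0,-1,0,0,0,0,0,0,-1,0,0,0,0,0,0,-1,0,0,0,0,0,0,-1,0,0,0,0,0,0,-1,0,0,0,0,0,0,-1],
)

```text
time: 10.3
position: [0.5016, -0.0027, 0.0638]
tool_rot: [-2.262, -2.179, 0.002]
ft_force: [-4.8, -0.0, 5.8]
grip_width: 0.158
grip_force: 30.0
```

Emit:
jog_arm(
  moves=[0,-0.02,0,0,0,0,-1,0,-0.04,0,0,0,0,-1,0,-0.06,0,0,0,0,-1,0,-0.08,0,0,0,0,-1,0,-0.1,0,0,0,0,-1,0,-0.11,0,0,0,0,-1,0,-0.11,0,0,0,0,-1,0,-0.11,0,0,0,0,-1],
)

```text
time: 11.3
position: [0.4701, -0.0019, 0.0639]
tool_rot: [2.261, 2.177, 0.003]
ft_force: [5.8, -2.5, -2.1]
grip_width: 0.155
grip_force: 30.0
```

```bash
python3 - <<'E'
from fit import *
snap('side','d3');snap('wrist','w3')
s=ctrl.get_state();print(s['position'],s['ft_force'],s['grip_force'])
a=cv2.imread('pics/d3.png')[205:290,250:350];b=cv2.imread('pics/w3.png')
cv2.imwrite('pics/d3c.png',np.hstack([cv2.resize(a,None,fx=4,fy=4,interpolation=cv2.INTER_CUBIC),cv2.resize(b,(400,250))[:,:].copy() if 0 else np.vstack([cv2.resize(b,(400,250)),np.zeros((90,400,3),np.uint8)])]))
E
```

```text
[ 0.47012384 -0.00190238  0.06388163] [ 5.77432107 -2.14042021 -2.12236605] 30.019388222135603
```

View pics/d3c.png

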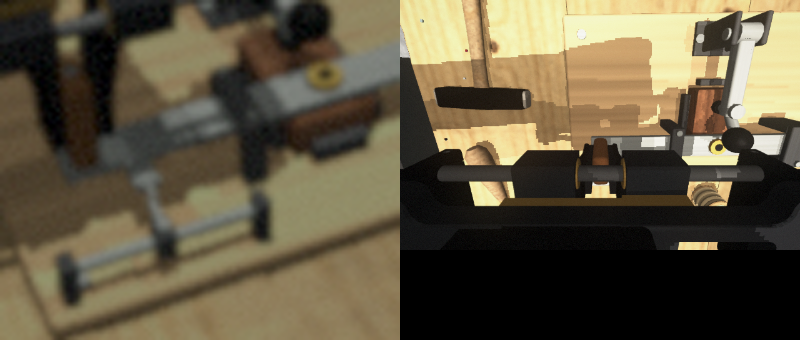

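The left panel shows the pointer running from (145,180) to (158,222) and nearly meeting the mark block at (165,245). I'll put numbers on this.

```bash
python3 - <<'E'
from fit import *
m=inv(q,onz('w0',293.25,170.6,.045));p=inv(q,onz('w0',317.5,169.5,.045));print('w0 mark,ptr',m,p,'diff',(p-m)[0])
# side d0 mark tip/stem vs d3
for n,o in (('mark d0',('d0',*D(260,470)[1:])),('ptr d0',('d0',*D(316,432)[1:])),('ptrstem d3',('d3',250+150/4,205+195/4)),('ptrtip d3',('d3',250+158/4,205+222/4)),('markblk d3',('d3',250+166/4,205+240/4))): print(n,inv(q,onz(*o,.045)))
# predicted lines in d3 crop
for x in (-.100,-.104,-.108): print(x,[((np.array(proj('d3',W(q,(x,y,.045))))-[250,205])*4).round(0).tolist() for y in (-.036,-.05,-.062,-.078)])
im=cv2.imread('pics/d3.png')[240:275,270:310];cv2.imwrite('pics/d3z.png',cv2.resize(im,(640,560),interpolation=cv2.INTER_CUBIC))
E
```

```text
w0 mark,ptr [-0.10441698 -0.06476335  0.045     ] [-0.07036856 -0.06321304  0.045     ] diff 0.03404842714556708
mark d0 [-0.10292492 -0.07160791  0.045     ]
ptr d0 [-0.07062309 -0.05918619  0.045     ]
ptrstem d3 [-0.10381603 -0.06077747  0.045     ]
ptrtip d3 [-0.10634252 -0.07828289  0.045     ]
markblk d3 [-0.10689192 -0.09009202  0.045     ]
-0.1 [[140.0, 158.0], [150.0, 177.0], [159.0, 194.0], [171.0, 217.0]]
-0.104 [[132.0, 161.0], [142.0, 180.0], [151.0, 197.0], [163.0, 220.0]]
-0.108 [[124.0, 163.0], [134.0, 182.0], [142.0, 199.0], [154.0, 223.0]]
```

View pics/d3z.png

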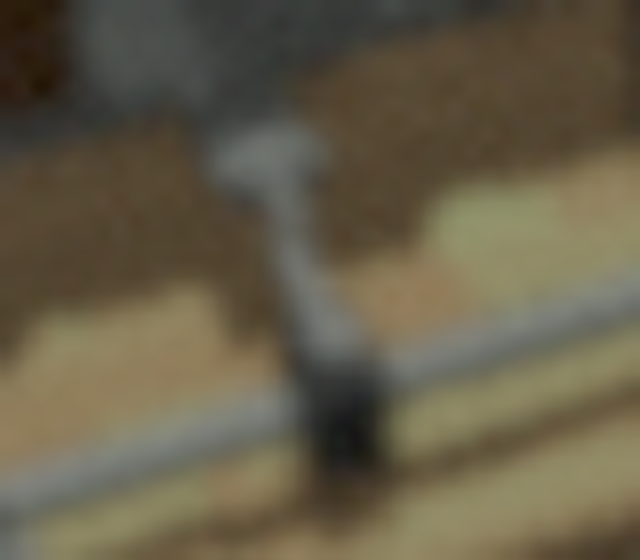

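The pins show a small step: the pointer is still about 2.5–4 mm short on the nest side. The wrist measurement gives 34 mm in total, against 31.5 mm moved. I'll pull 3 mm more.

Emit:
jog_arm(
  moves=[0,-0.005,0,0,0,0,-1,0,-0.01,0,0,0,0,-1,0,-0.01,0,0,0,0,-1,0,-0.01,0,0,0,0,-1,0,-0.01,0,0,0,0,-1,0,-0.01,0,0,0,0,-1,0,-0.01,0,0,0,0,-1,0,-0.01,0,0,0,0,-1],
)

```text
time: 12.4
position: [0.4672, -0.0018, 0.0639]
tool_rot: [2.261, 2.177, 0.003]
ft_force: [6.2, -2.3, -3.0]
grip_width: 0.161
grip_force: 30.0
```

```bash
python3 - <<'E'
from fit import *
snap('side','d4');snap('scene','s4')
s=ctrl.get_state();print(s['position'],s['ft_force'],s['grip_force'])
a=cv2.imread('pics/d4.png')[240:275,270:310];b=cv2.imread('pics/s4.png')[205:245,365:405]
cv2.imwrite('pics/d4z.png',np.hstack([cv2.resize(a,(400,350),interpolation=cv2.INTER_CUBIC),cv2.resize(b,(350,350),interpolation=cv2.INTER_CUBIC)]))
# ptr shift d3->d4 by phase correlation on pointer stem region
g=[cv2.imread(f'pics/{n}.png',0)[240:258,280:296].astype(np.float32) for n in('d3','d4')];print(cv2.phaseCorrelate(*g))
for x in (-.104,-.108): print([((np.array(proj('d4',W(q,(x,y,.045))))-[270,240])*10).round(0).tolist() for y in (-.036,-.062,-.078)])
E
```

```text
[ 0.4672457  -0.00182909  0.06390063] [ 5.76705626 -1.60617208 -2.38089328] 30.02308052033186
((-0.5416600477210487, 0.17045750908634005), 0.9728018931216664)
[[129.0, 52.0], [176.0, 142.0], [207.0, 200.0]]
[[109.0, 58.0], [156.0, 149.0], [186.0, 207.0]]
```

View pics/d4z.png

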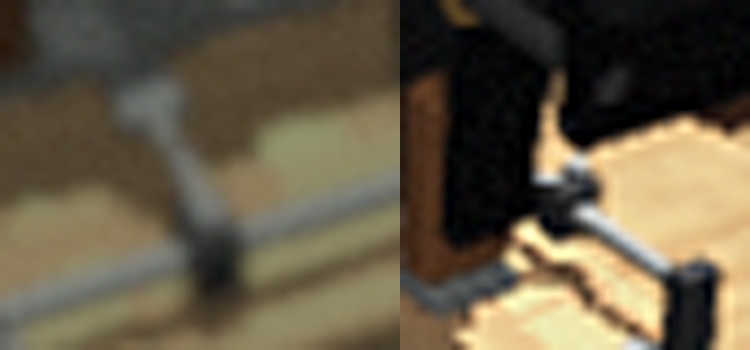

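The pointer and mark now form one straight line from (160,115) to (207,220). The 34.4 mm pulled agrees with the 34.0 mm measured. The earlier crops showed the clamp down, so I'm handing in.

```bash
python3 -c "
from bench import ctrl
print(ctrl.close_job())"
```

```text
the job is handed in; nothing more can be done
None
```

I handed the job in with the block clamped and the gripper holding the slide at the index mark, pulled 34.4 mm against 34.0 mm measured; no verdict came back, and I viewed 11 pictures, one over the limit of 10.

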